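# Lock the guitar's cavity cover with its quarter-turn stud

### The arm

A 6-joint arm with a two-finger parallel gripper is mounted at the origin on the work surface. World frame = base frame: x ahead of the robot, y to its left, z up, the work surface at z = 0. Lengths are in m, angles in rad, forces in N, time in s.
With the tool pointing down it reaches from about 0.425 to 0.95 m from the base axis. Payload 14.7 kg.
Tool frame: the origin (TCP) lies at the very end of the fingers, on their centre line; the grasp point (between the pads) lies 19 mm behind it (manip.pinch_z is the distance from the TCP to the grasp point, in m); z points along the fingers, y is the line along which they close (so a half turn about z gives the same grasp; the last joint's range is limited). The gripper opens to 85 mm and grips with 20 to 120 N. Pads are 22 mm wide; open, the fingers measure 114 mm over their backs; the gripper's body (76 mm by 85 mm) begins 54 mm behind the grasp point. The pads swing forward as they close: fully open they stand 13 mm farther back than shut.
Start: joints at [-1.357, 0.48, 1.596, -0, 1.065, -0.047], TCP at [0.168, -0.628, 0.231] pointing down, gripper open.
Joint ranges: [-2.75, 2.75], [-0.82, 2.05], [0.23, 2.67], [-1.56, 4.7], [0.09, 2.69], [-2.92, 2.92]. Speed limits (rad/s): [1.89, 1.89, 2.39, 3.01, 3.01, 3.01].

### API

Orientations are given as [roll, pitch, yaw] about the fixed x, y, z axes, in that order (R = Rz(yaw) Ry(pitch) Rx(roll)).
In Python, from cell import manip gives the robot as it stands. The module is installed in compiled form; this text tells all that it offers.
- The arm moves only by the tool move_arm, never from a script. Its argument "commands" is a list of rows, each a list of 7 numbers: the shift along the tool's x, y, z in units of 25 mm (1.0 is 25 mm), then the turn, a rotation vector about the tool's x, y, z in units of 6 degrees (1.0 is 6 degrees), then the opening, from 0 (shut) to 1 (fully open). A call has 1 to 10 rows; each row is the pose to reach, as a shift and turn from the pose commanded when the call began, along the tool's axes at that moment; what a row does not reach only later rows make up. A row lasts 1/12 s, in which the tool goes at most 41.7 mm and 7.16 degrees, less where a joint would pass 70% of its speed; a pose out of reach is approached as far as the arm can. A call with a gripper value outside its range is refused whole. The fingers move at their own pace and stop on an object; "grip_force" is the grip in N (left out, the last holds). Time passes only in rows, so rows that repeat a pose let the fingers close. It gives the time, the measured TCP pose, the force, the opening and the grip force at its end, in the units of the state.
- manip.read_state(): the state, without advancing time (a new reading comes with each control period).
- manip.capture(name): name is "scene" or "top" or "wrist"; returns the picture (384x512x3 uint8, red, green, blue); there is no depth.
- manip.get_calibration(name): a dict with "vertical_fov" (degrees; the focal length in pixels is half the picture's height over the tangent of half this angle, whatever the lens; pixels are square), "cx", "cy" (the principal point, pixels), "dist_coeffs" ([k1, k2, p1, p2, k3] as OpenCV has them; the pictures are not rectified), "cam_to_world" (4x4, takes a point from camera to world coordinates). Camera axes: x right, y down, z forward; pixel columns grow to the right and rows downward; lengths in m; the calibration is good to about 2 mm. A picture is of the moment at which its call begins: read the wrist's pose just before it. get_calibration takes no time and is no camera call; for the wrist camera it gives the pose at the moment of the call.
- manip.job_done(): hands the job in; it is judged then, once.
Trained networks look in the newest picture that a camera, given by its name, has taken for a name from the list of things; names that differ only in an ending like _2 or _b are one class to them, and where a whole thing is asked for, a point or a joint stands for the part that bears it (a point fixed in the world has none). Each returns a list of dicts, best first, with "confidence" (0 to 1); they miss things now and then, are a little off and sometimes report something else, mostly with a low value. They report only what shows in the picture. A call takes as long as a camera call. They do not tell look-alikes from the thing itself.
- manip.boxes_of(camera, name): "pixel" ([row, column] in pixels, amid what is visible of it).
- manip.outline_of(camera, name): "mask" (384x512 bool, what is visible of it) and "pixel" ([row, column] in pixels, amid what is visible of it).
- manip.landmark_of(camera, name): "pixel" ([row, column] in pixels: a listed point, or the origin of a listed thing).
The state is a dict: "time_s": time; "joint_positions": joint angles; "qd": joint speeds; "joint_efforts": joint torques, N m; "position": TCP position; "tcp_rot": TCP orientation; "ft_force": force on the tool from outside, world axes, zero at the start; "ft_torque": the same for the moment, N m; "finger_gap": finger opening in m; "grasp_force": force on a finger pad.
Only numpy, scipy, OpenCV 4.12 (cv2) and the standard library are available. Lean on these libraries where they do the work, as an engineer would, in place of code of your own. Each camera call takes 0.05 s, during which the arm holds its last target. There are 200 camera calls.

### The job

Take the steel wing stud out of its wooden stand and put it through the slot in the aluminium cover on the back of the guitar body, then turn it, pressing it down lightly, about a quarter turn until it drops into its locked detent with the collar down flat on the cover, and let go. Feel for the detent instead of forcing the stud, keep the gripper from pressing on the guitar, and leave the other things on the bench where they are.

Things in the scene. Friction and masses are not known exactly. Their poses are not given: they have to be found in the camera images.
- slot (a point): Centre of the slot in the cover, on the cover's upper face, 45 mm above the bench. The cover is a fixed, rigid, square aluminium plate, 80 x 80 x 4 mm, on the back (upper side) of the red guitar body, its face 2 mm above the lacquer around it. The slot is 26.5 mm long along this point's x axis and 9.5 mm wide along y; z is up.
- land (a point): Centre of the hidden steel catch under the cover, on its flat upper face (the land), 12 mm under the slot point, same axes. The inserted stud's foot bar rests and turns on the land, collar then 5.5 mm above the cover. A pilot hole (9 x 10 mm) in the middle keeps the stud centred. The catch is sprung: it sinks 1 mm per 4 N, 2 mm at most.
- groove (a point): Floor of the detent groove across the land, 6 mm under it, 9 mm wide; axes as the slot's. The groove's direction is NOT given or visible: 55 to 125 degrees from the slot, new each time, reached by turning either way; it takes the bar within about 4 degrees. There the stud, pressed with 5 to 10 N against a stiff rubber cup under its pilot (4 N), drops 5.5 mm onto the cover and stays.
- guitar: The guitar body, red, without its neck, about 310 x 400 x 43 mm, fixed to the bench, back up. Origin on the bench straight under the slot's centre, axes as those of the slot: from the origin it reaches 155 mm to either side along x, 120 mm along -y and 280 mm along +y (neck end).
- wing (a point): Centre of the wing of the loose steel stud (50 to 100 g), the part to grasp: a flat upright plate 34 mm long (x axis), 10 mm thick (y axis) and 30 mm high (z axis, up). It stands on a round collar of 34 mm diameter and 4 mm thickness, whose underside is 19 mm below this point. A half turn about z makes no difference.
- collar (a point): Centre of the underside of the stud's collar, axes as those of the wing point. It lies on the stand's top at the start and flat on the cover when locked.
- foot (a point): Centre of the underside of the stud's foot bar, 17.5 mm below the collar's underside. The bar is 24 mm long (along x, as the wing), 7 mm wide (y) and 6 mm high, on a shaft of 6.5 mm diameter. Under the bar a round pilot of 6 mm diameter reaches 10 mm farther down, its last 5 mm tapering to 3.2 mm.
- stud: The same loose stud; origin at the centre of the collar's underside, axes as those of the wing point.
- stand: Fixed wooden block 64 x 50 x 34 mm, origin at the centre of its underside. A slot through it along its x axis (28 x 11 mm) holds the stud upright at the start, collar on the block's top. A twin block without a slot stands near.
- pot_knob: Bystander: black knob of 28 mm diameter, 18 mm high, standing on the twin block; origin at its underside.
- spool: Bystander: solder spool, 60 mm diameter, 48 mm high; origin at its underside.
- mug: Bystander: blue mug, 80 mm diameter, 90 mm high; origin at its underside.
- driver: Bystander: screwdriver with yellow handle lying on the bench.
- pliers: Bystander: pliers with blue handles, 120 mm long, lying on the bench.
- polish: Bystander: white polish bottle, 48 mm diameter, 130 mm high; origin at its underside.
- tape: Bystander: black roll of tape, 60 mm diameter, 18 mm high, lying on the guitar's neck end; origin at its underside.
There are look-alikes about, which are no part of the job. What is meant by the stud is not black, turquoise or yellow, and is the larger of those in its own colour.

How it is judged:
By the outcome, as a careful person would: the job done as asked, in the order asked, and still so for the second after the job is handed in, with the robot touching nothing.
It also fails if it takes over 64 s, if anything falls off the work surface, if the arm or the gripper's body presses on something with over 40 N, if the wrist force passes 120 N, or if a joint passes its speed limit or range.

## Working session

There is one attempt and no reset: what is moved stays moved. The work goes in short steps, Python scripts to look and compute and a tool call to move; the robot and the scene stay as the last step left them, time stands still between calls to the robot, and variables do not carry over. Pictures are saved under pics/ and viewed, at most 10 in all, crops included, and the job is handed in when it is done.

Besides the shell and the picture viewer there is one more tool, called after ">>>" as name(argument=value, ...), one argument or row to a line, values as JSON. move_arm: Moves the arm, as the interface text tells. Its arguments: {"type":"object","properties":{"commands":{"type":"array","items":{"type":"array","items":{"type":"number"}}},"grip_force":{"type":"number"}},"required":["commands"]}

```bash
mkdir -p pics; cat > h.py <<'E'
import numpy as np, cv2
from cell import manip
from scipy.spatial.transform import Rotation as R
def K(c):
    f=192/np.tan(np.radians(c["vertical_fov"])/2)
    return np.array([[f,0,c["cx"]],[0,f,c["cy"]],[0,0,1]])
def ray(c,px):
    p=cv2.undistortPoints(np.array([[[px[1],px[0]]]],float),K(c),np.array(c["dist_coeffs"],float))[0,0]
    T=np.array(c["cam_to_world"]); d=T[:3,:3]@[p[0],p[1],1]
    return T[:3,3],d/np.linalg.norm(d)
def atz(c,px,z):
    o,d=ray(c,px); return o+d*(z-o[2])/d[2]
def tri(rs):
    A=sum(np.eye(3)-np.outer(d,d) for o,d in rs); b=sum((np.eye(3)-np.outer(d,d))@o for o,d in rs)
    return np.linalg.solve(A,b)
def proj(c,P):
    T=np.linalg.inv(np.array(c["cam_to_world"])); P=np.atleast_2d(P)
    q,_=cv2.projectPoints(P.astype(float),cv2.Rodrigues(T[:3,:3])[0],T[:3,3],K(c),np.array(c["dist_coeffs"],float))
    return q[:,0,::-1]
def shot(n,f=None):
    c=manip.get_calibration(n); im=manip.capture(n)
    if f: cv2.imwrite(f"pics/{f}.png",im[:,:,::-1])
    return c,im
E
python3 - <<'E'
from h import *
ims=[]
for n in ("scene","top"):
    c,im=shot(n,n+"0"); ims.append(im)
    print(n,np.round(np.array(c["cam_to_world"])[:3,3],3),c["vertical_fov"])
    for t,z in (("slot",.045),("wing",.053),("collar",.034),("stand",0),("pot_knob",.034)):
        for r in manip.landmark_of(n,t)[:5]: print(t,np.round(r["pixel"],1),round(r["confidence"],2),np.round(atz(c,r["pixel"],z),3))
cv2.imwrite("pics/a.png",cv2.resize(np.vstack(ims),None,fx=.78,fy=.78)[:,:,::-1])
cv2.imwrite("pics/t.png",cv2.resize(ims[1],(800,600))[:,:,::-1])
E
```

```text
scene [ 1.131 -0.502  1.089] 45.10584745603182
slot [184.4 291.8] 0.9 [0.55  0.099 0.045]
slot [285.4 174.5] 0.43 [ 0.599 -0.337  0.045]
wing [347.5 166.3] 0.68 [ 0.719 -0.437  0.053]
wing [258.2 200.7] 0.67 [ 0.583 -0.245  0.053]
wing [252.4 251.8] 0.54 [ 0.653 -0.135  0.053]
wing [239.4 216.8] 0.47 [ 0.564 -0.18   0.053]
wing [282.4 174.6] 0.45 [ 0.596 -0.334  0.053]
collar [351.1 173.3] 0.88 [ 0.728 -0.428  0.034]
collar [286.7 175.5] 0.7 [ 0.598 -0.336  0.034]
collar [235.9 222.1] 0.65 [ 0.554 -0.157  0.034]
collar [257.3 243.9] 0.59 [ 0.643 -0.153  0.034]
collar [255.4 200.4] 0.48 [ 0.565 -0.236  0.034]
stand [289.7 174.2] 0.63 [ 0.586 -0.338  0.   ]
pot_knob [241.  159.6] 0.49 [ 0.459 -0.295  0.034]
top [ 0.339 -0.03   1.578] 47.33013434111218
slot [175.9 233.5] 0.6 [0.554 0.091 0.045]
wing [130.4 376. ] 0.58 [ 0.704 -0.424  0.053]
wing [174.2 319.5] 0.57 [ 0.55  -0.212  0.053]
wing [157.1 353.6] 0.51 [ 0.608 -0.336  0.053]
wing [151.4 292.8] 0.44 [ 0.635 -0.121  0.053]
wing [179.5 308.6] 0.41 [ 0.533 -0.173  0.053]
collar [128.8 375.2] 0.65 [ 0.714 -0.426  0.034]
collar [158.5 358.9] 0.53 [ 0.606 -0.359  0.034]
collar [169.  329.4] 0.51 [ 0.571 -0.251  0.034]
collar [177.1 300. ] 0.51 [ 0.545 -0.145  0.034]
collar [151.9 298. ] 0.45 [ 0.636 -0.141  0.034]
stand [160.  346.9] 0.7 [ 0.607 -0.322  0.   ]
pot_knob [161.2 384.3] 0.72 [ 0.594 -0.452  0.034]
pot_knob [174.3 236.3] 0.59 [0.561 0.082 0.034]
pot_knob [196.6 344.4] 0.4 [ 0.47  -0.3    0.034]
```

```bash
python3 - <<'E'
import cv2
a=cv2.imread("pics/scene0.png")[200:384,120:320]; cv2.imwrite("pics/sc.png",cv2.resize(a,(650,598),interpolation=2))
E
```

```text
(no output)
```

View pics/t.png

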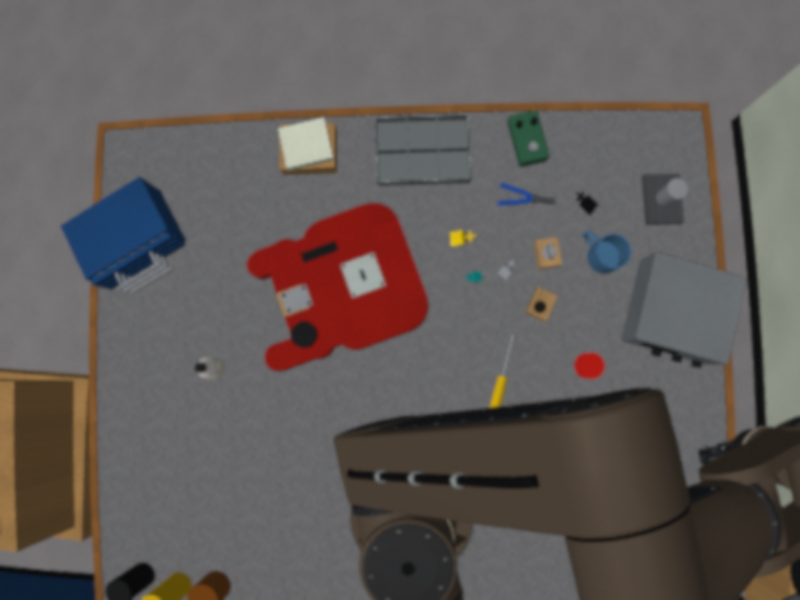

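View pics/sc.png

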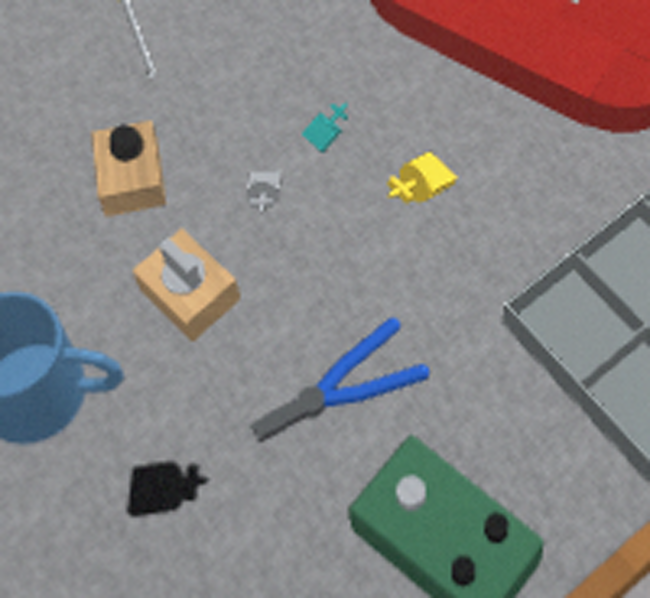

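The scene shows a steel wing stud standing in its block at scene (282,174) / top (160,351). The look-alikes, by scene pixel:
- small steel stud, lying, at (258,201)
- turquoise at (239,218)
- yellow at (254,250)
- black at (350,168)

The stud in the stand fits, since it is the larger of the two steel ones; the enlarged crop confirms it. The slot is at top (176,233).

```bash
cat >> h.py <<'E'
def goal(pos,yaw,n=""):
    """shift/turn units to reach TCP pos, tool down, tool x axis at world yaw (mod 180)"""
    s=manip.read_state(); R0=R.from_euler("xyz",s["tcp_rot"])
    x0=R0.as_matrix()[:,0]; y0=np.arctan2(x0[1],x0[0])
    best=None
    for k in (0,np.pi):
        d=(yaw+k-y0+np.pi)%(2*np.pi)-np.pi
        if best is None or abs(d)<abs(best): best=d
    y=y0+best; Rt=R.from_matrix(np.array([[np.cos(y),np.sin(y),0],[np.sin(y),-np.cos(y),0],[0,0,-1]]))
    sh=R0.inv().apply(np.array(pos)-s["position"])/.025
    rv=np.degrees((R0.inv()*Rt).as_rotvec())/6
    print(n,"shift",np.round(sh,3),"turn",np.round(rv,3),"yaw0",round(np.degrees(y0),2),"j6",round(s["joint_positions"][5],2))
E
python3 - <<'E'
from h import *
s=manip.read_state(); print({k:np.round(v,3) for k,v in s.items()})
c=manip.get_calibration("wrist"); T=np.array(c["cam_to_world"]); print(np.round(T,3),c["vertical_fov"])
# two-view stud
cs,ct=[manip.get_calibration(n) for n in("scene","top")]
print(tri([ray(cs,(284,174.8)),ray(ct,(159.5,351))]), tri([ray(cs,(184.4,291.8)),ray(ct,(175.9,233.5))]))
goal([.607,-.335,.23],np.radians(-90))
E
```

```text
{'time_s': np.float64(0.6), 'joint_positions': array([-1.357,  0.48 ,  1.596, -0.   ,  1.065, -0.047]), 'qd': array([ 0.001, -0.   , -0.001, -0.   , -0.   , -0.001]), 'joint_efforts': array([ 0.0000e+00, -9.5006e+01, -4.3050e+01, -0.0000e+00,  1.0000e-03,
       -0.0000e+00]), 'position': array([ 0.168, -0.628,  0.231]), 'tcp_rot': array([3.142, 0.   , 0.261]), 'ft_force': array([ 0.388, -0.501, -0.029]), 'ft_torque': array([-0.029, -0.003,  0.002]), 'grasp_force': np.float64(0.0), 'finger_gap': np.float64(0.085)}
[[ 0.258 -0.913 -0.316  0.249]
 [-0.966 -0.244 -0.084 -0.607]
 [-0.001  0.327 -0.945  0.374]
 [ 0.     0.     0.     1.   ]] 62.46569292949203
[ 0.59914201 -0.33155073  0.04670849] [0.55425599 0.09191259 0.05391321]
 shift [20.003 -6.792  0.052] turn [  0.      0.    -12.509] yaw0 14.94 j6 -0.05
```

>>> move_arm(
  commands=[
    [1.5,-0.5,0,0,0,0,1],
    [3,-1,0,0,0,0,1],
    [4.5,-1.5,0,0,0,0,1],
    [6,-2,0,0,0,0,1],
    [7.5,-2.6,0,0,0,0,1],
    [9,-3.1,0,0,0,0,1],
    [10.5,-3.7,0,0,0,0,1],
    [12,-4.2,0,0,0,0,1],
    [13.5,-4.8,0,0,0,0,1],
    [15,-5.3,0,0,0,0,1],
  ],
)

```text
time_s: 1.43
position: [0.4971, -0.4016, 0.2315]
tcp_rot: [3.142, -0.0, 0.261]
ft_force: [0.6, -1.8, 0.1]
finger_gap: 0.0852
grasp_force: 0.0
```

>>> move_arm(
  commands=[
    [1.3,-0.5,0,0,0,0,1],
    [2.6,-1,0.3,0,0,0,1],
    [3.9,-1.4,0.8,0,0,0,1],
    [4.7,-1.6,1.2,0,0,0,1],
    [4.7,-1.6,1.2,0,0,0,1],
    [4.7,-1.6,1.2,0,0,0,1],
  ],
)

```text
time_s: 1.93
position: [0.5994, -0.3333, 0.2004]
tcp_rot: [-3.141, 0.001, 0.263]
ft_force: [-0.2, -0.7, -0.3]
finger_gap: 0.0849
grasp_force: 0.0
```

```bash
python3 - <<'E'
from h import *
s=manip.read_state(); print(s["time_s"],s["position"],s["tcp_rot"],s["joint_positions"])
c,im=shot("wrist","w1")
for t,z in (("wing",.053),("wing",.068),("collar",.034),("stand",0)):
    for r in manip.landmark_of("wrist",t)[:5]: print(t,np.round(r["pixel"],1),round(r["confidence"],2),np.round(atz(c,r["pixel"],z),4))
cv2.imwrite("pics/w1b.png",cv2.resize(im,(800,600))[:,:,::-1])
E
```

```text
1.9333 [ 0.59944014 -0.33327996  0.20042619] [-3.14069270e+00  1.00094594e-03  2.62854958e-01] [-5.51559514e-01  5.59799414e-01  1.53625281e+00 -1.27476574e-04
  1.04688194e+00  7.56446152e-01]
wing [175.7  99.5] 0.69 [ 0.5657 -0.1891  0.053 ]
wing [ 95.4 385.1] 0.66 [ 0.7039 -0.4227  0.053 ]
wing [82.9 59.9] 0.66 [ 0.6405 -0.1472  0.053 ]
wing [184.3 157. ] 0.63 [ 0.5715 -0.2434  0.053 ]
wing [184.6 254.3] 0.56 [ 0.5955 -0.3334  0.053 ]
wing [175.7  99.5] 0.69 [ 0.5717 -0.1955  0.068 ]
wing [ 95.4 385.1] 0.66 [ 0.7027 -0.4169  0.068 ]
wing [82.9 59.9] 0.66 [ 0.6426 -0.1557  0.068 ]
wing [184.3 157. ] 0.63 [ 0.5772 -0.2469  0.068 ]
wing [184.6 254.3] 0.56 [ 0.5999 -0.3323  0.068 ]
collar [86.7 72.7] 0.77 [ 0.6375 -0.1481  0.034 ]
collar [ 78.9 382.1] 0.76 [ 0.7181 -0.4217  0.034 ]
collar [183.8 162.9] 0.68 [ 0.5664 -0.2446  0.034 ]
collar [210.5 365.1] 0.63 [ 0.5927 -0.4544  0.034 ]
collar [175.8  85.2] 0.57 [ 0.5543 -0.167   0.034 ]
stand [172.9 249.9] 0.62 [ 0.5917 -0.329   0.    ]
```

View pics/w1b.png

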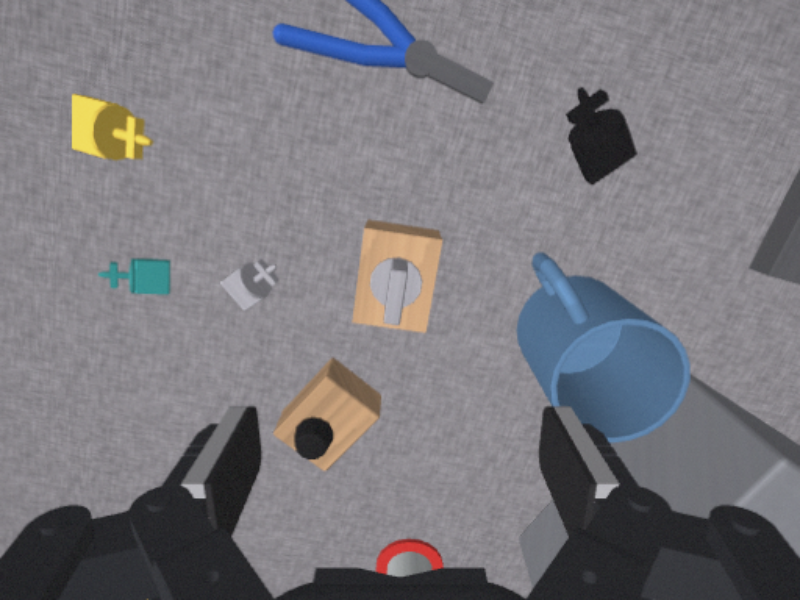

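```bash
python3 - <<'E'
from h import *
c=manip.get_calibration("wrist")
im=cv2.imread("pics/w1.png")
P=[atz(c,(r/1.5625,q/1.5625),.034) for q,r in((367,230),(441,240),(428,332),(353,322))]
print(np.round(P,4),np.mean(P,0),[np.degrees(np.arctan2(*(P[a]-P[b])[1::-1])) for a,b in((0,3),(1,2))],[np.linalg.norm(P[a]-P[b]) for a,b in((0,3),(1,2),(0,1))])
cs=manip.get_calibration("scene");print(tri([ray(c,(184.6,254.3)),ray(cs,(282.4,174.6))]))
cr=im[135:225,215:295]; cv2.imwrite("pics/cr.png",cv2.resize(cr,None,fx=6.5,fy=6.5,interpolation=2))
E
```

```text
[[ 0.6209 -0.3088  0.034 ]
 [ 0.6268 -0.3557  0.034 ]
 [ 0.5642 -0.365   0.034 ]
 [ 0.5582 -0.3143  0.034 ]] [ 0.59253967 -0.33592562  0.034     ] [np.float64(5.0647376948428455), np.float64(8.464710203244405)] [np.float64(0.06292436124854839), np.float64(0.06325353342693911), np.float64(0.04725901923932558)]
[ 0.59514758 -0.33482455  0.05270821]
```

View pics/cr.png

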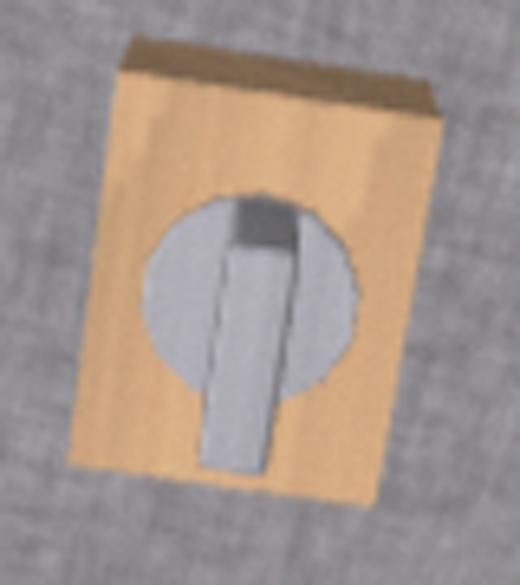

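The crop shows the steel stud upright in its block: wing top face from crop (261,247) to (234,469), collar centred at about (250,297). The two-view wing height is 52.7 mm, which agrees with the text.

```bash
python3 - <<'E'
from h import *
c=manip.get_calibration("wrist")
f=lambda x,y,z:atz(c,(135+y/6.5,215+x/6.5),z)
a,b=f(261,247,.068),f(234,469,.068)
y=np.arctan2(*(a-b)[1::-1]); m=(a+b)/2
print(m,np.degrees(y),np.linalg.norm(a-b),f(250,297,.038))
p=(m+f(250,297,.038))/2
goal([m[0],m[1],.12],y,"hover"); goal([m[0],m[1],.037],y,"grasp")
print([m[:2]-np.array(q) for q in((.5925,-.3359),)])
E
```

```text
[ 0.59297316 -0.33488184  0.068     ] 8.125015922414407 0.0331735820621245 [ 0.59356575 -0.33491967  0.038     ]
hover shift [-0.207 -0.073  3.278] turn [ 0.005 -0.004  1.125] yaw0 14.87 j6 0.76
grasp shift [-0.208 -0.075  6.598] turn [ 0.005 -0.004  1.125] yaw0 14.87 j6 0.76
[array([0.00047316, 0.00101816])]
```

>>> move_arm(
  commands=[
    [-0.1,0,1,0,0,0.5,0.45],
    [-0.2,-0.07,2,0,0,1.125,0.45],
    [-0.2,-0.07,3,0,0,1.125,0.45],
    [-0.2,-0.07,4,0,0,1.125,0.45],
    [-0.2,-0.07,4.8,0,0,1.125,0.45],
    [-0.2,-0.07,5.4,0,0,1.125,0.45],
    [-0.2,-0.07,5.9,0,0,1.125,0.45],
    [-0.2,-0.07,6.25,0,0,1.125,0.45],
    [-0.2,-0.07,6.35,0,0,1.125,0.45],
    [-0.2,-0.07,6.35,0,0,1.125,0.45],
  ],
)

```text
time_s: 3.02
position: [0.5935, -0.3342, 0.0424]
tcp_rot: [-3.141, 0.0, 0.143]
ft_force: [0.3, -0.3, -0.0]
finger_gap: 0.0381
grasp_force: 0.0
```

>>> move_arm(
  commands=[
    [0,0,0,0,0,0,0.3],
    [0,0,0,0,0,0,0.15],
    [0,0,0,0,0,0,0],
    [0,0,0,0,0,0,0],
    [0,0,0,0,0,0,0],
    [0,0,0,0,0,0,0],
  ],
  grip_force=70,
)

```text
time_s: 3.52
position: [0.5942, -0.334, 0.0436]
tcp_rot: [3.141, -0.001, 0.143]
ft_force: [-0.4, 2.0, 6.8]
finger_gap: 0.009
grasp_force: 68.8
```

>>> move_arm(
  commands=[
    [0,0,-0.3,0,0,0,0],
    [0,0,-1,0,0,0,0],
    [0,0,-2,0,0,0,0],
    [0,0,-3,0,0,0,0],
    [0,0,-4,0,0,0,0],
    [0,-1,-5,0,0,0,0],
    [-0.2,-2.4,-5.8,0,0,0,0],
    [-0.3,-3.8,-6.3,0,0,0,0],
    [-0.4,-5.2,-6.3,0,0,0,0],
    [-0.5,-6.6,-6.3,0,0,0,0],
  ],
)

```text
time_s: 4.35
position: [0.5578, -0.1714, 0.202]
tcp_rot: [3.14, -0.003, 0.143]
ft_force: [0.8, 0.6, -0.8]
finger_gap: 0.0087
grasp_force: 68.4
```

>>> move_arm(
  commands=[
    [-0.1,-1.4,0,0,0,0,0],
    [-0.2,-2.8,0,0,0,0,0],
    [-0.3,-4.2,0,0,0,0,0],
    [-0.4,-5.6,0,0,0,0,0],
    [-0.5,-7,0,0,0,0,0],
    [-0.6,-8.4,0,0,0,0,0],
    [-0.7,-9.8,0,0,0,0,0],
    [-0.8,-10.7,0,0,0,0,0],
    [-0.8,-10.7,0,0,0,0,0],
    [-0.8,-10.7,0,0,0,0,0],
  ],
)

```text
time_s: 5.18
position: [0.4998, 0.0906, 0.2008]
tcp_rot: [3.141, -0.001, 0.146]
ft_force: [-0.5, -1.4, -0.7]
finger_gap: 0.0085
grasp_force: 68.4
```

```bash
python3 - <<'E'
from h import *
s=manip.read_state(); print(s["time_s"],s["position"],s["tcp_rot"],s["joint_positions"],s["finger_gap"],s["ft_force"])
c,im=shot("wrist","w2")
for t,z in (("slot",.045),("foot",.16),("collar",.19)):
    for r in manip.landmark_of("wrist",t)[:3]: print(t,np.round(r["pixel"],1),round(r["confidence"],2),np.round(atz(c,r["pixel"],z),4))
cv2.imwrite("pics/w2b.png",cv2.resize(im,(800,600))[:,:,::-1])
E
```

```text
5.1833 [0.4997929  0.09058394 0.20080498] [ 3.14144490e+00 -1.01935432e-03  1.45607916e-01] [ 1.19696851e-01  3.19774803e-01  1.95188556e+00 -1.58840088e-04
  8.68909459e-01  1.54498783e+00] 0.008450389076662398 [-0.49595585 -1.39006535 -0.69604936]
slot [126.2 257.4] 0.8 [0.55   0.0958 0.045 ]
foot [163.1 482. ] 0.84 [ 0.5611 -0.0368  0.16  ]
foot [240.1 253.4] 0.71 [0.4912 0.0902 0.16  ]
collar [160.9 489.5] 0.9 [ 0.5664 -0.0174  0.19  ]
collar [255.9 253.7] 0.79 [0.4968 0.0906 0.19  ]
```

View pics/w2b.png

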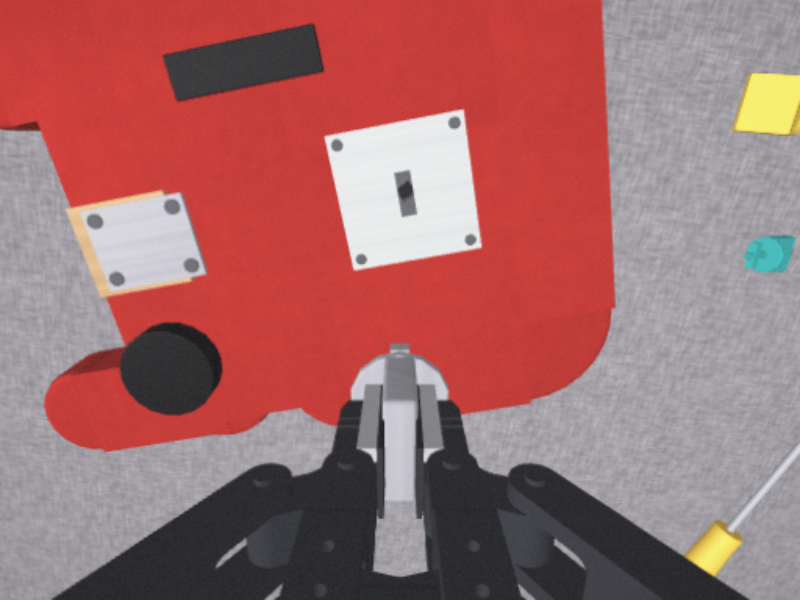

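```bash
cat > slot.py <<'E'
from h import *
def slot(im,c,prior):
    px=proj(c,prior)[0].astype(int)
    hsv=cv2.cvtColor(im,cv2.COLOR_RGB2HSV); m=((hsv[...,1]<60)&(hsv[...,2]>170)).astype(np.uint8)
    n,l,st,ce=cv2.connectedComponentsWithStats(m)
    k=max(range(1,n),key=lambda i:st[i,4] if np.hypot(*(ce[i][::-1]-px))<40 else 0)
    comp=(l==k).astype(np.uint8)
    hull=cv2.convexHull(max(cv2.findContours(comp,0,1)[0],key=len)); 
    ap=cv2.approxPolyDP(hull,6,True)[:,0]
    P=np.array([atz(c,p[::-1],.045) for p in ap])
    print("plate",np.round(P[:,:2],4).tolist(),P.mean(0)[:2])
    e=np.roll(P,-1,0)-P; L=np.linalg.norm(e,axis=1); a=np.degrees(np.arctan2(e[:,1],e[:,0]))%90
    print("edges",np.round(L,4),np.round(a,2))
    # slot blob inside plate
    ins=np.zeros_like(comp); cv2.fillConvexPoly(ins,hull,1)
    g=((ins>0)&(hsv[...,2]<175)).astype(np.uint8)
    n,l,st,ce=cv2.connectedComponentsWithStats(g)
    k=min((i for i in range(1,n) if st[i,4]>60),key=lambda i:np.hypot(*(ce[i][::-1]-px)))
    ys,xs=np.where(l==k)
    Q=np.array([atz(c,(y,x),.045)[:2] for y,x in zip(ys,xs)])
    w,V=np.linalg.eigh(np.cov((Q-Q.mean(0)).T)); v=V[:,1]
    print("slot",Q.mean(0),"ang",np.degrees(np.arctan2(v[1],v[0]))%180,"len",np.sqrt(12*w))
    return Q.mean(0)
E
python3 - <<'E'
from slot import *
c=manip.get_calibration("wrist"); im=cv2.imread("pics/w2.png")[:,:,::-1].copy()
slot(im,c,np.array([.55,.0955,.045]))
E
```

```text
plate [[0.6032, 0.0672], [0.5276, 0.0425], [0.5031, 0.1166], [0.5782, 0.1421]] [0.55303114 0.09208642]
edges [0.0794 0.0781 0.0793 0.079 ] [18.1  18.32 18.77 18.41]
slot [0.55321468 0.09242785] ang 17.87637272725587 len [0.00921671 0.02569393]
```

The picture shows the stud held between the pads at about (400,380), and the cover's slot at (405,193), pixels in the 800-wide picture. By segmentation the slot is at (0.553, 0.092), yaw 18.4°, and the plate centre agrees.

```bash
python3 - <<'E'
from h import *
goal([.5541,.0934,.12],np.radians(18.4))
E
```

```text
shift [2.158 0.116 3.213] turn [ 0.002 -0.004 -1.711] yaw0 8.14 j6 1.54
```

>>> move_arm(
  commands=[
    [0.8,0,0.5,0,0,-0.6,0],
    [1.6,0.1,1.3,0,0,-1.2,0],
    [2.16,0.12,2.2,0,0,-1.71,0],
    [2.16,0.12,3,0,0,-1.71,0],
    [2.16,0.12,3.2,0,0,-1.71,0],
    [2.16,0.12,3.2,0,0,-1.71,0],
    [2.16,0.12,3.2,0,0,-1.71,0],
  ],
)

```text
time_s: 5.97
position: [0.5536, 0.0937, 0.1205]
tcp_rot: [-3.142, 0.0, 0.321]
ft_force: [0.5, 0.8, 0.4]
finger_gap: 0.0086
grasp_force: 68.4
```

```bash
python3 - <<'E'
from slot import *
s=manip.read_state(); print(s["time_s"],s["position"],np.degrees(s["tcp_rot"]),s["ft_force"],s["joint_positions"][5])
c,im=shot("wrist","w3"); c2,im2=shot("scene","s3")
try: slot(im,c,np.array([.553,.0925,.045]))
except Exception as e: print(e)
p=proj(c2,[.553,.0925,.07])[0].astype(int); print(p)
h=cv2.resize(im[120:384,130:382],(400,420),interpolation=2)
q=cv2.resize(im2[p[0]-50:p[0]+55,p[1]-50:p[1]+50],(400,420),interpolation=2)
cv2.imwrite("pics/c3.png",np.hstack([h,q])[:,:,::-1])
E
```

```text
5.9667 [0.55362329 0.09368863 0.12049147] [-1.79994800e+02  2.86377338e-02  1.83838658e+01] [0.52183084 0.84414535 0.37614235] 1.3636124599876442
plate [[0.6027, 0.0694], [0.5277, 0.0447], [0.5028, 0.1194], [0.5778, 0.1443]] [0.55274405 0.09445705]
edges [0.079  0.0788 0.079  0.0789] [18.23 18.42 18.3  18.4 ]
slot [0.53326772 0.08648974] ang 20.183510517626473 len [0.02873846 0.05327279]
[180 291]
```

View pics/c3.png

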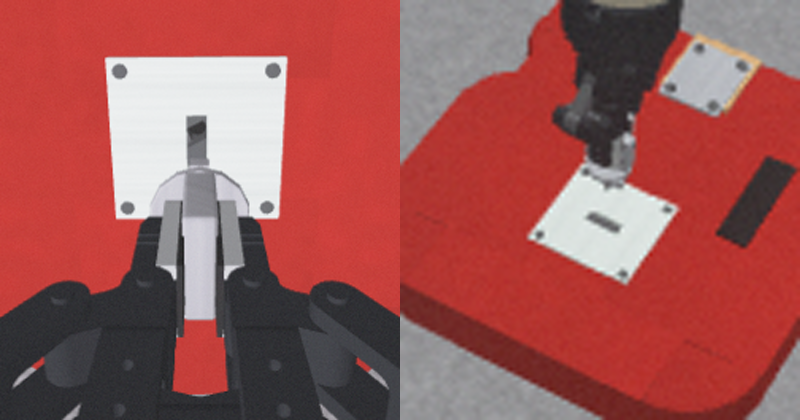

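```bash
python3 - <<'E'
from slot import *
s=manip.read_state(); p=np.array(s["position"]); print(p,s["tcp_rot"])
im=cv2.imread("pics/w3.png")[:,:,::-1].copy()
for i in range(2):
    c=manip.get_calibration("wrist"); T=np.array(c["cam_to_world"])
    Rt=R.from_euler("xyz",s["tcp_rot"]).as_matrix(); print(np.round(Rt.T@(T[:3,3]-p),4),np.round(R.from_matrix(Rt.T@T[:3,:3]).as_euler("xyz",degrees=True),2),c["cx"],c["cy"],c["dist_coeffs"])
    for z in (.146,.116,.112,.095,.085,.045): print(z,proj(c,[p[0],p[1],z])[0].round(1),end="; ")
    print()
hsv=cv2.cvtColor(im,cv2.COLOR_RGB2GRAY)
for r in (195,200,205,210,215,218,221,225,230,240,250,260): print(r,hsv[r,236:278].tolist())
E
```

```text
[0.55424802 0.09404327 0.12136737] [ 3.14128634e+00 -1.53394779e-03  3.21433356e-01]
[ 0.0844  0.0007 -0.1426] [-1.911e+01 -4.000e-02  8.999e+01] 255.65260933143955 196.80522474271845 [-0.00727299  0.          0.          0.          0.        ]
0.146 [290.2 254.1]; 0.116 [256.  254.4]; 0.112 [252.3 254.4]; 0.095 [238.1 254.6]; 0.085 [230.9 254.6]; 0.045 [207.8 254.8]; 
[ 0.0844  0.0007 -0.1426] [-1.911e+01 -4.000e-02  8.999e+01] 255.65260933143955 196.80522474271845 [-0.00727299  0.          0.          0.          0.        ]
0.146 [290.2 254.1]; 0.116 [256.  254.4]; 0.112 [252.3 254.4]; 0.095 [238.1 254.6]; 0.085 [230.9 254.6]; 0.045 [207.8 254.8]; 
195 [236, 235, 235, 235, 235, 235, 235, 235, 235, 235, 236, 173, 120, 116, 120, 117, 116, 115, 119, 117, 116, 103, 114, 116, 210, 235, 235, 236, 235, 235, 235, 235, 236, 235, 236, 236, 236, 236, 235, 236, 237, 236]
200 [238, 238, 239, 238, 239, 238, 238, 238, 238, 238, 238, 172, 97, 73, 62, 62, 58, 60, 59, 60, 55, 58, 57, 76, 205, 236, 238, 238, 239, 238, 239, 239, 239, 239, 239, 238, 239, 238, 239, 238, 239, 238]
205 [237, 236, 237, 2
[... 1409 characters left out ...]
 194, 197, 195, 180, 148, 123, 137, 182, 230, 235, 235, 235]
240 [210, 212, 210, 209, 210, 210, 208, 207, 207, 186, 167, 152, 138, 137, 139, 141, 137, 136, 136, 132, 133, 134, 132, 133, 130, 129, 125, 122, 116, 115, 178, 206, 212, 208, 207, 206, 205, 202, 203, 201, 202, 207]
250 [144, 147, 146, 143, 150, 145, 146, 112, 80, 162, 157, 145, 140, 138, 138, 137, 137, 138, 138, 136, 139, 136, 135, 134, 137, 131, 133, 129, 129, 121, 117, 63, 92, 140, 146, 148, 145, 146, 146, 146, 148, 143]
260 [147, 146, 145, 145, 147, 146, 130, 67, 114, 207, 210, 207, 204, 203, 207, 207, 209, 207, 209, 209, 208, 208, 207, 203, 204, 201, 200, 201, 197, 172, 148, 104, 59, 121, 144, 145, 144, 145, 147, 145, 146, 145]
```

```bash
python3 - <<'E'
from h import *
c=manip.get_calibration("wrist"); s=manip.read_state(); p=np.array(s["position"]); print(p)
a=np.radians(18.4); ux=np.array([np.cos(a),np.sin(a),0]); uy=np.array([np.sin(a),-np.cos(a),0])
g=cv2.cvtColor(cv2.imread("pics/w3.png"),6)
for zo in (-.008,-.0096):
  for dx in (-.0013,0,.0013):
    f=lambda x,z:proj(c,p+ux*(x+dx)+[0,0,zo+z])[0][0].round(1)
    print(zo,dx,"wingtop+",f(.017,.034),"wingtop-",f(-.017,.034),"collar+",f(.017,.004),"bar bot+",f(.012,-.0175),"bar top",f(.012,-.0115))
f=lambda x:proj(c,np.array([.5539,.0939,.045])+ux*x)[0][0].round(1); print("slot far end",f(.01325))
print("col254 rows185-270",g[185:270,254].tolist()); print("rows 300-330",g[300:330,256].tolist())
print("col240",g[220:260,240].tolist())
E
```

```text
[0.55424802 0.09404327 0.12136737]
-0.008 -0.0013 wingtop+ 260.5 wingtop- 326.2 collar+ 230.0 bar bot+ 222.1 bar top 226.4
-0.008 0 wingtop+ 257.7 wingtop- 323.9 collar+ 227.7 bar bot+ 220.0 bar top 224.3
-0.008 0.0013 wingtop+ 255.0 wingtop- 321.5 collar+ 225.4 bar bot+ 217.9 bar top 222.1
-0.0096 -0.0013 wingtop+ 258.5 wingtop- 323.7 collar+ 228.7 bar bot+ 221.0 bar top 225.2
-0.0096 0 wingtop+ 255.8 wingtop- 321.4 collar+ 226.4 bar bot+ 218.9 bar top 223.1
-0.0096 0.0013 wingtop+ 253.1 wingtop- 319.1 collar+ 224.1 bar bot+ 216.9 bar top 221.0
slot far end 191.3
col254 rows185-270 [236, 236, 235, 235, 238, 237, 237, 190, 129, 120, 119, 119, 88, 62, 58, 59, 60, 58, 55, 71, 83, 92, 92, 93, 99, 112, 119, 116, 117, 120, 118, 118, 117, 117, 123, 137, 133, 136, 151, 179, 157, 143, 179, 168, 140, 132, 131, 132, 133, 132, 129, 132, 128, 133, 135, 136, 136, 137, 134, 136, 138, 133, 133, 135, 135, 138, 136, 136, 135, 137, 145, 169, 197, 206, 208, 209, 209, 208, 209, 210, 209, 210, 208, 211, 209]
rows 300-330 [204, 206, 204, 206, 204, 205, 204, 206, 204, 207, 204, 206, 206, 204, 204, 205, 207, 203, 203, 204, 180, 125, 103, 105, 105, 103, 104, 104, 106, 102]
col240 [235, 235, 235, 237, 237, 236, 236, 237, 221, 180, 172, 199, 213, 211, 209, 209, 208, 208, 209, 209, 210, 206, 209, 209, 208, 194, 149, 142, 147, 147, 150, 146, 147, 144, 145, 146, 145, 146, 145, 146]
```

>>> move_arm(
  commands=[
    [-0.03,-0.05,0.4,0,0,0,0],
    [-0.03,-0.05,0.9,0,0,0,0],
    [-0.03,-0.05,1.3,0,0,0,0],
    [-0.03,-0.05,1.55,0,0,0,0],
    [-0.03,-0.05,1.7,0,0,0,0],
    [-0.03,-0.05,1.8,0,0,0,0],
    [-0.03,-0.05,1.85,0,0,0,0],
    [-0.03,-0.05,1.85,0,0,0,0],
  ],
)

```text
time_s: 6.73
position: [0.5527, 0.0952, 0.0738]
tcp_rot: [-3.142, -0.0, 0.322]
ft_force: [0.5, -0.3, -0.8]
finger_gap: 0.0089
grasp_force: 68.4
```

>>> move_arm(
  commands=[
    [0,0,0.04,0,0,0,0],
    [0,0,0.08,0,0,0,0],
    [0,0,0.12,0,0,0,0],
    [0,0,0.14,0,0,0,0],
    [0,0,0.14,0,0,0,0],
  ],
)

```text
time_s: 7.15
position: [0.5527, 0.0952, 0.0703]
tcp_rot: [-3.142, -0.0, 0.322]
ft_force: [-0.3, -0.5, 0.5]
finger_gap: 0.0085
grasp_force: 68.4
```

>>> move_arm(
  commands=[
    [0,0,0.05,0,0,0,0],
    [0,0,0.1,0,0,0,0],
    [0,0,0.15,0,0,0,0],
    [0,0,0.2,0,0,0,0],
    [0,0,0.2,0,0,0,0],
  ],
)

```text
time_s: 7.57
position: [0.5525, 0.0951, 0.065]
tcp_rot: [-3.142, 0.0, 0.322]
ft_force: [0.2, -1.5, -0.7]
finger_gap: 0.009
grasp_force: 68.4
```

>>> move_arm(
  commands=[
    [0,0,0.05,0,0,0,0],
    [0,0,0.1,0,0,0,0],
    [0,0,0.14,0,0,0,0],
    [0,0,0.14,0,0,0,0],
  ],
)

```text
time_s: 7.9
position: [0.5526, 0.0952, 0.0616]
tcp_rot: [-3.142, 0.0, 0.322]
ft_force: [0.1, -0.2, -1.0]
finger_gap: 0.0083
grasp_force: 68.4
```

Inside the slot without contact. I'll feel for the land.

>>> move_arm(
  commands=[
    [0,0,0.02,0,0,0,0],
    [0,0,0.04,0,0,0,0],
    [0,0,0.06,0,0,0,0],
    [0,0,0.06,0,0,0,0],
  ],
)

```text
time_s: 8.23
position: [0.5527, 0.0952, 0.0602]
tcp_rot: [-3.142, 0.0, 0.322]
ft_force: [-0.2, -0.0, -0.8]
finger_gap: 0.0087
grasp_force: 68.4
```

>>> move_arm(
  commands=[
    [0,0,0.02,0,0,0,0],
    [0,0,0.04,0,0,0,0],
    [0,0,0.04,0,0,0,0],
  ],
)

```text
time_s: 8.48
position: [0.5528, 0.0952, 0.0594]
tcp_rot: [3.142, -0.0, 0.322]
ft_force: [-0.8, -0.1, 3.6]
finger_gap: 0.0088
grasp_force: 69.0
```

>>> move_arm(
  commands=[
    [0,0,0.02,0,0,-1,0],
    [0,0,0.02,0,0,-2,0],
    [0,0,0.02,0,0,-3,0],
    [0,0,0.02,0,0,-4,0],
    [0,0,0.02,0,0,-5,0],
    [0,0,0.02,0,0,-6,0],
    [0,0,0.02,0,0,-7,0],
    [0,0,0.02,0,0,-7.5,0],
    [0,0,0.02,0,0,-7.5,0],
  ],
)

```text
time_s: 9.23
position: [0.5531, 0.0952, 0.0591]
tcp_rot: [3.141, -0.0, 1.11]
ft_force: [-0.1, -0.6, 4.9]
finger_gap: 0.0092
grasp_force: 69.2
```

>>> move_arm(
  commands=[
    [0,0,0,0,0,-0.5,0],
    [0,0,0,0,0,-1,0],
    [0,0,0,0,0,-1,0],
  ],
)

```text
time_s: 9.48
position: [0.553, 0.0952, 0.0591]
tcp_rot: [3.141, -0.0, 1.213]
ft_force: [0.2, 0.2, 5.4]
finger_gap: 0.0089
grasp_force: 69.3
```

>>> move_arm(
  commands=[
    [0,0,0,0,0,-0.35,0],
    [0,0,0,0,0,-0.7,0],
    [0,0,0,0,0,-0.7,0],
  ],
)

```text
time_s: 9.73
position: [0.553, 0.0952, 0.0591]
tcp_rot: [3.141, -0.0, 1.285]
ft_force: [-0.4, 0.0, 5.4]
finger_gap: 0.0087
grasp_force: 69.3
```

>>> move_arm(
  commands=[
    [0,0,0,0,0,-0.35,0],
    [0,0,0,0,0,-0.7,0],
    [0,0,0,0,0,-0.7,0],
  ],
)

```text
time_s: 9.98
position: [0.553, 0.0952, 0.0591]
tcp_rot: [3.141, -0.0, 1.359]
ft_force: [0.3, 1.3, 4.7]
finger_gap: 0.0084
grasp_force: 69.3
```

>>> move_arm(
  commands=[
    [0,0,0,0,0,-0.35,0],
    [0,0,0,0,0,-0.7,0],
    [0,0,0,0,0,-0.7,0],
  ],
)

```text
time_s: 10.23
position: [0.553, 0.0952, 0.0591]
tcp_rot: [3.141, -0.0, 1.432]
ft_force: [-0.6, -0.2, 6.2]
finger_gap: 0.0085
grasp_force: 69.3
```

>>> move_arm(
  commands=[
    [0,0,0,0,0,-0.35,0],
    [0,0,0,0,0,-0.7,0],
    [0,0,0,0,0,-0.7,0],
  ],
)

```text
time_s: 10.48
position: [0.553, 0.0952, 0.0591]
tcp_rot: [3.141, -0.0, 1.505]
ft_force: [-0.6, -0.0, 4.6]
finger_gap: 0.0084
grasp_force: 69.3
```

>>> move_arm(
  commands=[
    [0,0,0,0,0,-0.35,0],
    [0,0,0,0,0,-0.7,0],
    [0,0,0,0,0,-0.7,0],
  ],
)

```text
time_s: 10.73
position: [0.553, 0.0952, 0.0591]
tcp_rot: [3.141, -0.0, 1.579]
ft_force: [0.5, -0.1, 5.2]
finger_gap: 0.0085
grasp_force: 69.3
```

>>> move_arm(
  commands=[
    [0,0,0,0,0,-0.35,0],
    [0,0,0,0,0,-0.7,0],
    [0,0,0,0,0,-0.7,0],
  ],
)

```text
time_s: 10.98
position: [0.553, 0.0952, 0.0591]
tcp_rot: [3.141, -0.0, 1.652]
ft_force: [-0.7, -0.0, 5.6]
finger_gap: 0.0085
grasp_force: 69.3
```

>>> move_arm(
  commands=[
    [0,0,0,0,0,-0.35,0],
    [0,0,0,0,0,-0.7,0],
    [0,0,0,0,0,-0.7,0],
  ],
)

```text
time_s: 11.23
position: [0.5531, 0.0952, 0.0591]
tcp_rot: [3.141, 0.0, 1.725]
ft_force: [0.1, 0.1, 4.8]
finger_gap: 0.0089
grasp_force: 69.3
```

>>> move_arm(
  commands=[
    [0,0,0,0,0,-0.35,0],
    [0,0,0,0,0,-0.7,0],
    [0,0,0,0,0,-0.7,0],
  ],
)

```text
time_s: 11.48
position: [0.553, 0.0952, 0.0591]
tcp_rot: [3.141, 0.0, 1.799]
ft_force: [-0.4, 0.2, 5.6]
finger_gap: 0.0088
grasp_force: 69.3
```

>>> move_arm(
  commands=[
    [0,0,0,0,0,-0.35,0],
    [0,0,0,0,0,-0.7,0],
    [0,0,0,0,0,-0.7,0],
  ],
)

```text
time_s: 11.73
position: [0.553, 0.0952, 0.0591]
tcp_rot: [3.141, 0.0, 1.872]
ft_force: [0.6, 0.6, 4.8]
finger_gap: 0.0086
grasp_force: 69.3
```

>>> move_arm(
  commands=[
    [0,0,0,0,0,-0.35,0],
    [0,0,0,0,0,-0.7,0],
    [0,0,0,0,0,-0.7,0],
  ],
)

```text
time_s: 11.98
position: [0.553, 0.0952, 0.0591]
tcp_rot: [3.141, 0.0, 1.945]
ft_force: [-0.4, 0.0, 5.2]
finger_gap: 0.0089
grasp_force: 69.3
```

>>> move_arm(
  commands=[
    [0,0,0,0,0,-0.35,0],
    [0,0,0,0,0,-0.7,0],
    [0,0,0,0,0,-0.7,0],
  ],
)

```text
time_s: 12.23
position: [0.553, 0.0952, 0.0591]
tcp_rot: [3.141, 0.0, 2.018]
ft_force: [-0.1, -0.2, 5.7]
finger_gap: 0.0088
grasp_force: 69.3
```

>>> move_arm(
  commands=[
    [0,0,0,0,0,-0.35,0],
    [0,0,0,0,0,-0.7,0],
    [0,0,0,0,0,-0.7,0],
  ],
)

```text
time_s: 12.48
position: [0.5531, 0.0952, 0.0591]
tcp_rot: [3.141, 0.0, 2.092]
ft_force: [1.0, 0.2, 4.3]
finger_gap: 0.0089
grasp_force: 69.3
```

>>> move_arm(
  commands=[
    [0,0,0,0,0,-0.35,0],
    [0,0,0,0,0,-0.7,0],
    [0,0,0,0,0,-0.7,0],
  ],
)

```text
time_s: 12.73
position: [0.553, 0.0952, 0.0591]
tcp_rot: [3.141, 0.0, 2.165]
ft_force: [0.0, 0.4, 4.4]
finger_gap: 0.0087
grasp_force: 69.2
```

>>> move_arm(
  commands=[
    [0,0,0.01,0,0,0,0],
    [0,0,0.02,0,0,0,0],
    [0,0,0.02,0,0,0,0],
    [0,0,0.02,0,0,0,0],
  ],
)

```text
time_s: 13.07
position: [0.553, 0.0952, 0.0586]
tcp_rot: [3.141, 0.0, 2.162]
ft_force: [-0.5, 0.5, 7.3]
finger_gap: 0.0087
grasp_force: 69.3
```

>>> move_arm(
  commands=[
    [0,0,0,0,0,-0.3,0],
    [0,0,0,0,0,-0.6,0],
    [0,0,0,0,0,-0.6,0],
  ],
)

```text
time_s: 13.32
position: [0.5531, 0.0952, 0.0586]
tcp_rot: [3.141, 0.0, 2.227]
ft_force: [1.0, -0.5, 6.1]
finger_gap: 0.0085
grasp_force: 69.4
```

>>> move_arm(
  commands=[
    [0,0,0,0,0,-0.3,0],
    [0,0,0,0,0,-0.6,0],
    [0,0,0,0,0,-0.6,0],
  ],
)

```text
time_s: 13.57
position: [0.5532, 0.0953, 0.0586]
tcp_rot: [3.141, 0.001, 2.29]
ft_force: [0.8, 0.7, 5.2]
finger_gap: 0.0088
grasp_force: 69.3
```

>>> move_arm(
  commands=[
    [0,0,0,0,0,-0.3,0],
    [0,0,0,0,0,-0.6,0],
    [0,0,0,0,0,-0.6,0],
  ],
)

```text
time_s: 13.82
position: [0.553, 0.0952, 0.0584]
tcp_rot: [3.141, 0.0, 2.353]
ft_force: [0.5, 0.6, 4.5]
finger_gap: 0.0086
grasp_force: 69.0
```

>>> move_arm(
  commands=[
    [0,0,0,0,0,-0.25,0],
    [0,0,0,0,0,-0.5,0],
    [0,0,0,0,0,-0.5,0],
  ],
)

```text
time_s: 14.07
position: [0.5529, 0.0952, 0.0584]
tcp_rot: [3.141, 0.0, 2.405]
ft_force: [0.2, -0.4, 3.6]
finger_gap: 0.0085
grasp_force: 69.0
```

>>> move_arm(
  commands=[
    [0,0,0.01,0,0,0,0],
    [0,0,0.02,0,0,0,0],
    [0,0,0.02,0,0,0,0],
  ],
)

```text
time_s: 14.32
position: [0.5528, 0.0952, 0.0578]
tcp_rot: [3.141, 0.0, 2.405]
ft_force: [0.1, 0.6, 2.3]
finger_gap: 0.0085
grasp_force: 68.9
```

The force falls as the tool goes lower, so the groove is here, about 119° from the slot. I'll follow it down.

>>> move_arm(
  commands=[
    [0,0,0.02,0,0,0,0],
    [0,0,0.04,0,0,0,0],
    [0,0,0.04,0,0,0,0],
  ],
)

```text
time_s: 14.57
position: [0.5527, 0.0952, 0.0567]
tcp_rot: [-3.142, -0.0, 2.406]
ft_force: [1.0, -0.1, 2.8]
finger_gap: 0.0087
grasp_force: 68.9
```

>>> move_arm(
  commands=[
    [0,0,0.02,0,0,0,0],
    [0,0,0.04,0,0,0,0],
    [0,0,0.04,0,0,0,0],
  ],
)

```text
time_s: 14.82
position: [0.5526, 0.0952, 0.0557]
tcp_rot: [-3.142, -0.0, 2.406]
ft_force: [-0.3, -0.1, 2.4]
finger_gap: 0.009
grasp_force: 68.9
```

>>> move_arm(
  commands=[
    [0,0,0.02,0,0,0,0],
    [0,0,0.03,0,0,0,0],
    [0,0,0.03,0,0,0,0],
  ],
)

```text
time_s: 15.07
position: [0.5526, 0.0952, 0.055]
tcp_rot: [-3.141, -0.0, 2.406]
ft_force: [1.4, -0.4, 2.6]
finger_gap: 0.0087
grasp_force: 68.9
```

>>> move_arm(
  commands=[
    [0,0,0.02,0,0,0,0],
    [0,0,0.02,0,0,0,0],
  ],
)

```text
time_s: 15.23
position: [0.5527, 0.0952, 0.0546]
tcp_rot: [-3.142, -0.0, 2.406]
ft_force: [-0.5, -0.1, 4.2]
finger_gap: 0.009
grasp_force: 69.1
```

>>> move_arm(
  commands=[
    [0,0,0.01,0,0,0,0],
    [0,0,0.01,0,0,0,0],
    [0,0,0.01,0,0,0,0],
  ],
)

```text
time_s: 15.48
position: [0.5527, 0.0951, 0.0546]
tcp_rot: [3.142, 0.0, 2.406]
ft_force: [-0.7, -0.0, 9.6]
finger_gap: 0.0086
grasp_force: 70.1
```

>>> move_arm(
  commands=[
    [0,0,0.01,0,0,0,0],
    [0,0,0.01,0,0,0,0],
    [0,0,0.01,0,0,0,0],
  ],
)

```text
time_s: 15.73
position: [0.5526, 0.0952, 0.0545]
tcp_rot: [3.142, 0.0, 2.406]
ft_force: [-2.3, -0.6, 14.6]
finger_gap: 0.0085
grasp_force: 70.9
```

Force rises steeply at the cover, so the collar is seated. I'll ease off to about 7 N and let go.

>>> move_arm(
  commands=[
    [0,0,-0.014,0,0,0,0],
    [0,0,-0.014,0,0,0,0],
    [0,0,-0.014,0,0,0,0.1],
    [0,0,-0.014,0,0,0,0.25],
    [0,0,-0.014,0,0,0,0.4],
    [0,0,-0.014,0,0,0,0.4],
    [0,0,-0.014,0,0,0,0.4],
  ],
)

```text
time_s: 16.32
position: [0.5524, 0.0952, 0.0542]
tcp_rot: [-3.141, -0.0, 2.406]
ft_force: [-0.3, 0.4, 0.2]
finger_gap: 0.0343
grasp_force: 0.0
```

>>> move_arm(
  commands=[
    [0,0,-0.3,0,0,0,0.4],
    [0,0,-0.8,0,0,0,0.4],
    [0,0,-1.6,0,0,0,0.4],
    [0,0,-2.6,0,0,0,0.4],
    [0,0,-3.6,0,0,0,0.4],
    [0,0,-4.2,0,0,0,0.4],
    [0,0,-4.2,0,0,0,0.4],
  ],
)

```text
time_s: 16.9
position: [0.5545, 0.0954, 0.1632]
tcp_rot: [3.138, 0.003, 2.406]
ft_force: [0.9, -0.3, -1.1]
finger_gap: 0.0343
grasp_force: 0.0
```

```bash
python3 - <<'E'
from h import *
s=manip.read_state(); print(s["time_s"],s["position"],s["ft_force"])
c,im=shot("wrist","w5"); c2,im2=shot("scene","s5")
rs=[]
for n,cc in(("wrist",c),("scene",c2)):
    r=[x for x in manip.landmark_of(n,"wing") if np.hypot(*(atz(cc,x["pixel"],.064)[:2]-[.553,.095]))<.03]
    if r: print(n,r[0]["pixel"],atz(cc,r[0]["pixel"],.064)); rs.append(ray(cc,r[0]["pixel"]))
if len(rs)==2: print("tri",tri(rs))
p=[180,291]
q=cv2.resize(im2[130:235,241:341],(400,420),interpolation=2)
cv2.imwrite("pics/c5.png",np.hstack([cv2.resize(im[90:354,130:382],(400,420)),q])[:,:,::-1])
E
```

```text
16.9 [0.55448453 0.09541411 0.16315417] [ 0.88467488 -0.29134098 -1.09976113]
wrist [193.1, 252.2] [0.55026826 0.09547434 0.064     ]
scene [184.0, 292.3] [0.56063885 0.08983512 0.064     ]
tri [0.55392325 0.0943636  0.05407083]
```

View pics/c5.png

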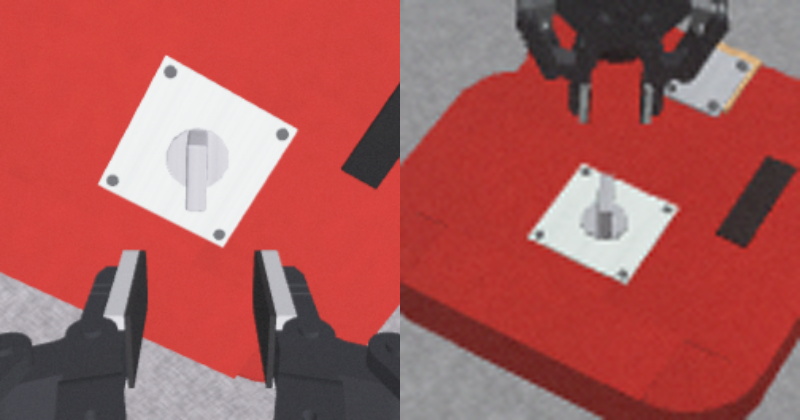

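The left crop (wrist) shows the stud on the cover with the collar central at (197,158) and the fingers clear. The right crop (scene) shows the collar flush at (604,220). I'll check the height numerically before handing in.

```bash
python3 - <<'E'
from h import *
c=manip.get_calibration("wrist"); g=cv2.cvtColor(cv2.imread("pics/w5.png"),6)
s=manip.read_state(); a=s["tcp_rot"][2]; u=np.array([np.cos(a),np.sin(a),0])
o=np.array([.5525,.0952,0])
for zc in (.045,.0505):
    f=lambda x,z:proj(c,o+u*x+[0,0,zc+z])[0].round(1)
    L=proj(c,o+u*.017+[0,0,zc+.034])[0]-proj(c,o-u*.017+[0,0,zc+.034])[0]
    print(zc,"top+",f(.017,.034),"top-",f(-.017,.034),"collar+",f(.017,.004),"len",L.round(1))
print(g[160:230,254].tolist()); print(g[165:215,242].tolist())
E
```

```text
0.045 top+ [184.4 256.7] top- [226.7 256.7] collar+ [173.8 256.6] len [-42.3   0.1]
0.0505 top+ [186.6 256.8] top- [229.7 256.7] collar+ [175.5 256.6] len [-43.2   0.1]
[242, 241, 241, 240, 240, 240, 240, 240, 240, 241, 221, 198, 181, 173, 171, 169, 175, 175, 175, 173, 176, 207, 221, 219, 219, 218, 217, 218, 218, 218, 217, 218, 218, 216, 218, 216, 218, 217, 217, 217, 218, 216, 217, 217, 217, 216, 216, 217, 216, 218, 217, 217, 217, 216, 217, 217, 217, 216, 217, 216, 218, 216, 212, 234, 240, 240, 240, 240, 240, 241]
[242, 242, 242, 242, 241, 241, 241, 241, 241, 226, 200, 211, 217, 217, 218, 217, 216, 217, 217, 216, 217, 217, 218, 217, 217, 218, 218, 218, 217, 217, 217, 216, 217, 216, 216, 218, 218, 218, 218, 231, 238, 238, 238, 239, 239, 239, 239, 239, 240, 241]
```

```bash
python3 -c "
from cell import manip
print(manip.job_done())"
```

```text
the job is handed in; nothing more can be done
None
```

The stud went through the slot, turned about 119° into the groove I felt there, and seated with its collar flat on the cover. I released it and handed the job in at about 17 s; the tool returned no verdict.

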